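# Hold a capped tube down on the touch-start vortex mixer

## Robot

A 7-joint arm with a two-finger parallel gripper is mounted at the origin on the work surface. World frame = base frame: x ahead of the robot, y to its left, z up, the work surface at z = 0. Lengths are in mm, angles in rad, forces in N, time in s.
With the tool pointing down it reaches from about 400 to 875 mm from the base axis. Payload 4.4 kg.
Tool frame: the origin (TCP) lies at the very end of the fingers, on their centre line; the grasp point (between the pads) lies 19 mm behind it; z points along the fingers, x is the direction in which the jaws open and shut, and the axes are right-handed (so a half turn about z gives the same grasp; the last joint's range is limited). The gripper opens to 85 mm and grips with 20 to 120 N. Pads are 22 mm wide; open, the fingers measure 114 mm over their backs; the gripper's body (76 mm by 85 mm) begins 54 mm behind the grasp point. The pads swing forward as they close: fully open they stand 13 mm farther back than shut.
Start: joints at [1.151, 0.628, 0.038, 1.517, -0.027, 0.996, -0.02], TCP at [225.23, -609.745, 231.313] pointing down, gripper open.
Joint ranges: [-3.06, 3.06], [-0.37, 2.12], [-1.25, 1.32], [0.18, 2.47], [-1.1, 4.24], [0.23, 1.98], [-2.94, 2.94]. Speed limits (rad/s): [2.57, 2.57, 3.14, 3.14, 3.14, 3.14, 3.14].

## Interface

Orientations are given as [roll, pitch, yaw] about the fixed x, y, z axes, in that order (R = Rz(yaw) Ry(pitch) Rx(roll)).
In Python, from cell import ctrl, get_image, job, models gives the robot as it stands.
- The arm moves only by the tool move_arm, never from a script. Its argument "moves" is a list that holds one entry, the list of rows, each a list of 6 numbers: the shift along the tool's x, y, z in m, then the turn, a rotation vector about the tool's x, y, z in rad. A call has 1 to 20 rows; each row is the pose to reach, as a shift and turn from the pose commanded when the call began, along the tool's axes at that moment; what a row does not reach only later rows make up. A row lasts 1/8 s, in which the tool goes at most 62.5 mm and 10.7 degrees, less where a joint would pass 70% of its speed; a pose out of reach is approached as far as the arm can. A call with a gripper value outside its range is refused whole. "jaw" is the opening, from 0 (shut) to 1 (fully open), set as the call begins (left out, the last holds). The fingers move at their own pace and stop on an object; the grip force is fixed at half the most. Time passes only in rows, so rows that repeat a pose let the fingers close. It gives the time, the measured TCP pose, the force and the opening at its end, in the units of the state.
- ctrl.read_state(): the state, without advancing time (a new reading comes with each control period).
- get_image(name): name is "scene" or "top"; returns a dict with "color" (420x560x3 uint8, blue, green, red), "fov_y" (degrees; the focal length in pixels is half the picture's height over the tangent of half this angle, whatever the lens; pixels are square), "cx", "cy" (the principal point, pixels), "origin" and "orientation" of the camera in the world. Camera axes: x right, y up, looking along -z (the intrinsics and any distortion apply to the point x, -y, -z); pixel columns grow to the right and rows downward; lengths in mm; the calibration is good to about 2 mm. A picture is of the moment at which its call begins. There is no depth.
- job.finish_job(): hands the job in, once; it reports no verdict.
Trained networks look in the newest picture that a camera, given by its name, has taken for a name from the list of things; names that differ only in an ending like _2 or _b are one class to them, and where a whole thing is asked for, a point or a joint stands for the part that bears it (a point fixed in the world has none). Each returns a list of dicts, best first, with "score" (0 to 1); they miss things now and then, are a little off and sometimes report something else, mostly with a low value. They report only what shows in the picture. A call takes as long as a camera call. They do not tell look-alikes from the thing itself.
- models.cut_out(camera, thing): "pixels" (420x560 bool, what is visible of it) and "uv" ([column, row] in pixels, amid what is visible of it).
- models.place_of(camera, thing): "uv" ([column, row] in pixels: a listed point, or the origin of a listed thing).
The state is a dict: "clock": time; "qpos": joint angles; "qd": joint speeds; "tau": joint torques, N m; "eef_pos": TCP position; "tool_rot": TCP orientation; "force": force on the tool from outside, world axes, zero at the start; "torque": the same for the moment, N m; "width": finger opening in mm.
Only numpy, scipy, OpenCV 4.12 (cv2) and the standard library are available. Lean on these libraries where they do the work, as an engineer would, in place of code of your own. Each camera call takes 0.05 s, during which the arm holds its last target.

## Task

Take the orange-capped tube out of the rack and put its pointed end into the black rubber cup on top of the vortex mixer. Keeping it upright, press the tube firmly down until the sprung cup head is all the way down on its stop, without ramming it, and finish while still gripping the tube and holding it down there, as one does for as long as the mixing takes. Push with the tube only, never with the gripper on the mixer, and leave the two blue-capped tubes in the rack and the bottle and dish where they stand.

Things in the scene. Friction and masses are not known exactly. Their poses are not given: they have to be found in the camera images.
- tube: Loose 50 ml centrifuge tube, milky plastic, orange screw cap, 115 mm tall, 40 to 85 g; stands in the rack, leaning 3 degrees at most. Origin: centre of its lowest face (8 mm wide), z along its axis to the cap. Cone from 8 to 29 mm in diameter over the lowest 15 mm, body 29 mm in diameter, cap 35 mm in diameter from 101 to 115 mm above the origin. Round: can be gripped from above at any yaw.
- tube_cap (a point): Middle of the orange cap, on the tube's axis, 108 mm above the tube's origin.
- tube_b: Bystander: same tube with a blue cap, standing in the rack. Origin at its foot.
- tube_c: Bystander: another same tube with a blue cap, standing in the rack. Origin at its foot.
- rack: Fixed teal rack, 92 mm (x) by 230 mm (y), 55 mm high, on a white plate 8 mm thick; turned up to 0.35 rad. Origin: centre of its underside. Two rows (x = -21, 21 mm) of five holes (y = -84, -42, 0, 42, 84 mm), 32 mm in diameter. Tubes stand at (-21,-84), (21,0) and (-21,84) mm, in any order, the others are empty; tube feet rest 4 mm above the origin. The tubes stick out 64 mm.
- mixer: Fixed touch-start vortex mixer, light grey housing 165 mm (x) by 125 mm (y), its top 106 mm above its underside, black sloped panel with dial and rocker on its -x side, on the same white plate. Origin: centre of its underside. The black rubber cup head on top (axis 18 mm from the origin along +x) moves straight down on a spring. The orbiting motion is not simulated.
- cup_seat (a point): Centre of the cup's inner floor, where the tube's foot rests; moves down with the cup. At rest 128 mm above the mixer's underside. The rubber cup is 47 mm across at its rim, which is 16 mm above this floor; its inside is a funnel, about 39 mm across at the rim and 17 mm at the floor.
- cup (a joint): How far the sprung cup head is pressed down, in m: 0 at rest (up), 0.008 on its hard stop. The spring takes 3 N to start moving and 9 N to reach the stop; beyond that the stop is rigid. To rest on the stop the tube must keep pushing with clearly more than 9 N (12 to 20 N is a good firm hold; over 45 N is ramming). It springs back up as the push fades.
- bottle: Bystander: loose amber bottle with a blue cap, 56 mm in diameter, 110 mm tall, origin at the centre of its underside.
- dish: Bystander: loose closed Petri dish, 93 mm in diameter, 14 mm high, origin at the centre of its underside.
There are look-alikes about, which are no part of the job. What is shaped like the tube but pink or turquoise is not meant.

How it is judged:
By the outcome, as a careful person would: the job done as asked, in the order asked, and still so for the second after the job is handed in, while the arm keeps its last pose, push and grip.
It also fails if it takes over 48 s, if anything falls off the work surface, if the arm or the gripper's body presses on something with over 40 N, if the wrist force passes 120 N, or if a joint passes its speed limit or range.

## Working session

There is one attempt and no reset: what is moved stays moved. The work goes in short steps, Python scripts to look and compute and a tool call to move; the robot and the scene stay as the last step left them, time stands still between calls to the robot, and variables do not carry over. Pictures are saved under pics/ and viewed, and the job is handed in when it is done.

Besides the shell and the picture viewer there is one more tool, called after "Emit:" by a JSON object that holds its "method" and its "body". move_arm: Moves the arm, as the interface text tells. Its arguments: {"type":"object","properties":{"moves":{"type":"array","items":{"type":"array","items":{"type":"array","items":{"type":"number"}}}},"jaw":{"type":"number"}},"required":["moves"]}

```bash
mkdir -p pics; ls; cat > h.py <<'E'
import numpy as np, cv2
from cell import ctrl,get_image,job,models
E
python3 - <<'E'
from h import *
for n in("scene","top"):
    im=get_image(n); cv2.imwrite(f"pics/{n}0.png",im["color"])
    print(n,{k:v for k,v in im.items() if k!="color"})
    for t in("tube","tube_cap","rack","mixer","cup_seat","bottle","dish"):
        print(t,[(np.round(d["uv"],1).tolist(),round(float(d["score"]),2)) for d in models.place_of(n,t)])
print(ctrl.read_state())
E
```

```text
pics
scene {'fov_y': 44.462781334371044, 'cx': 283.9929224649117, 'cy': 225.87580496258644, 'origin': array([1063.52827616,  803.76350979, 1058.70080784]), 'orientation': array([0.78098042, 0.0143838 , 2.58411253])}
tube [([367.4, 334.6], 0.75), ([217.0, 330.7], 0.66), ([427.7, 285.5], 0.62), ([200.7, 307.1], 0.61), ([332.1, 317.6], 0.53), ([323.3, 283.4], 0.52)]
tube_cap [([195.5, 281.7], 0.97), ([436.5, 252.8], 0.89), ([462.3, 269.8], 0.65), ([210.0, 304.2], 0.63), ([323.8, 255.7], 0.59)]
rack [([339.4, 313.4], 0.65)]
mixer [([264.9, 205.2], 0.62)]
cup_seat [([261.9, 174.2], 0.64), ([332.1, 315.2], 0.39)]
bottle [([232.2, 268.3], 0.6)]
dish [([320.8, 236.5], 0.73)]
top {'fov_y': 44.84345379499371, 'cx': 272.84285104466204, 'cy': 203.53130527745242, 'origin': array([ 298.79884285,  -13.94191599, 1509.17978921]), 'orientation': array([ 2.00458007e-01, -8.40873411e-04, -1.54529237e+00])}
tube [([160.7, 221.2], 0.77), ([259.8, 128.1], 0.76), ([169.3, 305.4], 0.66), ([187.7, 203.3], 0.65), ([218.3, 217.2], 0.6), ([237.3, 125.3], 0.51), ([146.2, 306.6], 0.46), ([281.2, 164.0], 0.43)]
tub
[... 244 characters left out ...]
], 0.58)]
dish [([271.3, 249.4], 0.79)]
{'clock': 0.8, 'qpos': array([ 1.15117215,  0.6283372 ,  0.03852577,  1.51739782, -0.0269792 ,
        0.99632996, -0.01999795]), 'qd': array([ 0.00049302,  0.00141636, -0.00039393, -0.00052471, -0.00167313,
       -0.00030262,  0.00121012]), 'tau': array([-2.09030409e-04, -5.63216507e+01,  1.22569822e+00, -1.93774366e+01,
        1.09140709e-02,  1.37458552e-03,  5.62561922e-06]), 'eef_pos': array([ 225.22673085, -609.74404876,  231.355328  ]), 'tool_rot': array([-3.14158508e+00, -4.64134124e-05, -1.21700460e+00]), 'force': array([0.17680705, 0.54120544, 0.31301227]), 'torque': array([-0.02223612, -0.03114721, -0.02561113]), 'width': 85.4064224530425}
```

View pics/scene0.png

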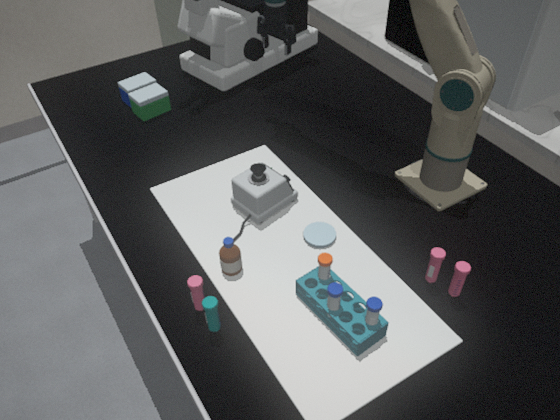

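View pics/top0.png

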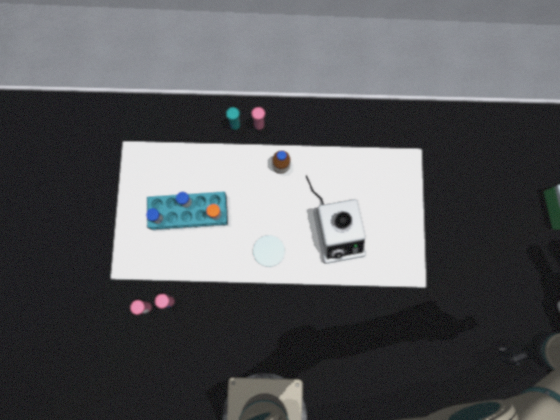

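The orange cap is at scene (325,259) and top (213,211). Things that could be mistaken for it:
- Blue caps: scene (335,290) and (374,304); top (183,199) and (153,215).
- Pink tubes: scene (196,284), (436,255) and (461,268); top (259,114), (138,306) and (162,301).
- Turquoise tube: scene (211,302), top (233,115).

By its description the target is the orange one. Next I'll check crops of it and triangulate.

```bash
cat >> h.py <<'E'
from scipy.spatial.transform import Rotation as Ro
from scipy.optimize import least_squares
class Cam:
    def __init__(s,im):
        s.R=Ro.from_euler('xyz',im["orientation"]).as_matrix(); s.o=np.array(im["origin"])
        s.f=210/np.tan(np.radians(im["fov_y"])/2); s.c=np.array([im["cx"],im["cy"]])
    def proj(s,P):
        p=(np.atleast_2d(P)-s.o)@s.R
        return s.c+s.f*np.c_[p[:,0],-p[:,1]]/(-p[:,2:3])
    def onz(s,uv,z):
        d=s.R@np.array([(uv[0]-s.c[0])/s.f,-(uv[1]-s.c[1])/s.f,-1]); return s.o+d*(z-s.o[2])/d[2]
def tri(cams,uvs):
    r=least_squares(lambda P:np.concatenate([c.proj(P)[0]-u for c,u in zip(cams,uvs)]),[500,0,100])
    return r.x,r.fun
def hullc(cam,P,axis,r,h0,h1):
    a=np.linspace(0,2*np.pi,40); axis=np.array(axis)/np.linalg.norm(axis)
    e1=np.cross(axis,[0,1,0]);e1/=np.linalg.norm(e1);e2=np.cross(axis,e1)
    pts=np.concatenate([P+axis*h+r*(np.outer(np.cos(a),e1)+np.outer(np.sin(a),e2)) for h in(h0,h1)])
    h=cv2.convexHull(cam.proj(pts).astype(np.float32)); m=cv2.moments(h); return np.array([m['m10']/m['m00'],m['m01']/m['m00']]),m['m00']
def blob(img,lo,hi,box):
    x0,y0,x1,y1=box; hsv=cv2.cvtColor(img[y0:y1,x0:x1],cv2.COLOR_BGR2HSV)
    m=cv2.inRange(hsv,lo,hi); M=cv2.moments(m,True); return np.array([M['m10']/M['m00']+x0,M['m01']/M['m00']+y0]),M['m00']
E
python3 - <<'E'
from h import *
I={n:cv2.imread(f"pics/{n}0.png") for n in("scene","top")}
im={n:get_image(n) for n in I}; C={n:Cam(im[n]) for n in I}
cs=[C["scene"],C["top"]]
b1,a1=blob(I["scene"],(3,110,80),(20,255,255),(305,240,345,275)); b2,a2=blob(I["top"],(3,110,80),(20,255,255),(200,198,228,224))
print("orange",b1,a1,b2,a2)
f=lambda P:np.concatenate([hullc(c,P,[0,0,1],17.5,-7,7)[0]-b for c,b in zip(cs,(b1,b2))])
r=least_squares(f,[500,0,110]); print("cap",r.x,r.fun,[hullc(c,r.x,[0,0,1],17.5,-7,7)[1] for c in cs])
def pl(n,t,near):
    L=models.place_of(n,t); return min((np.array(d["uv"]) for d in L),key=lambda u:np.hypot(*(u-near)))
for t,a,b in(("cup_seat",(259,173),(342,222)),("mixer",(265,205),(340,233)),("bottle",(232,268),(281,164)),("dish",(320,236),(270,250)),("rack",(340,313),(189,211))):
    u,v=pl("scene",t,a),pl("top",t,b); print(t,u,v,*tri(cs,(u,v)))
def crop(n,x,y,s,k): return cv2.resize(I[n][y-s:y+s,x-s:x+s],None,fx=k,fy=k,interpolation=cv2.INTER_CUBIC)
top=np.hstack([crop("scene",325,262,25,6),crop("top",213,211,25,6)])
bot=np.hstack([crop("scene",259,178,25,6),crop("top",342,222,25,6)])
cv2.imwrite("pics/crops.png",np.vstack([top,bot]))
E
```

```text
orange [324.72932331 258.39849624] 133.0 [212.86153846 210.27692308] 130.0
cap [534.12943581   0.         109.5178634 ] [-26.41362343 -38.3715721   56.70990938  10.381373  ] [147.76761722331867, 132.1798500129953]
cup_seat [258.3 169.8] [345.9 223. ] [ 530.65408798 -210.52575721  133.15196912] [ 0.71701795  0.15821575  0.43951709 -0.55362617]
mixer [263.1 203.2] [338.3 230.7] [ 526.61087369 -204.70154102    6.87141523] [ 0.08923945  0.01885581  0.05686967 -0.06991974]
bottle [230.2 264.4] [282.2 164.3] [725.86597689 -33.9799358   17.29169389] [ 0.55898258  0.12654466  0.40362854 -0.51601469]
dish [320.6 236. ] [269.3 247.9] [465.55800988   2.65821579  12.94820989] [-1.4874081  -0.24026003 -1.07316013  1.1601321 ]
rack [339.3 314.8] [189.1 211.9] [572.12274145 243.88194773   4.26411759] [-0.09264872 -0.01269482 -0.08019014  0.0813532 ]
```

View pics/crops.png

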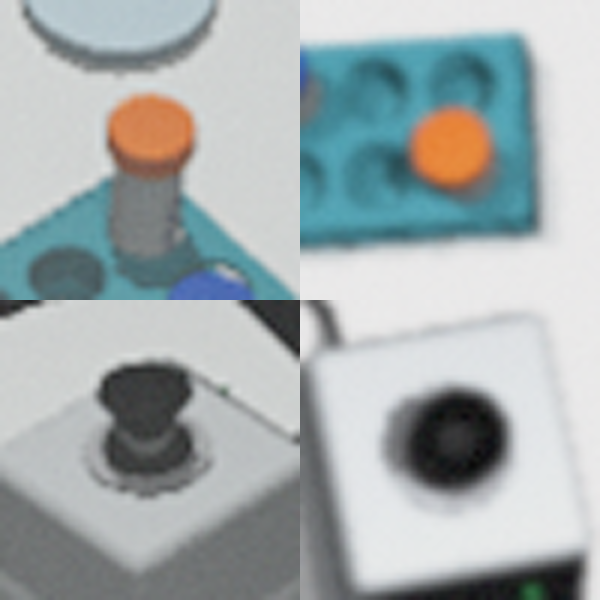

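The crops confirm the orange-capped tube: it stands alone at the rack's end hole, with the cup clearly in view. The fit's y didn't move because the float32 steps were too small, so I'll refit it.

```bash
cat >> h.py <<'E'
def fitcyl(cams,bs,x0,r,h0,h1,z=None):
    def f(P):
        if z is not None: P=np.r_[P,z]
        return np.concatenate([hullc(c,P,[0,0,1],r,h0,h1)[0]-b for c,b in zip(cams,bs)])
    s=least_squares(f,x0 if z is None else x0[:2],diff_step=1e-2,x_scale=[100]*(3 if z is None else 2)); return s.x.round(1),s.fun.round(2)
E
python3 - <<'E'
from h import *
I={n:cv2.imread(f"pics/{n}0.png") for n in("scene","top")}
im={n:get_image(n) for n in I}; C={n:Cam(im[n]) for n in I}
cs=[C["scene"],C["top"]]
OR=((3,110,80),(20,255,255)); BL=((108,120,80),(128,255,255))
T={}
for nm,col,bx in(("orange",OR,((305,240,345,275),(200,198,228,224))),("blueM",BL,((322,280,350,300),(170,185,196,210))),("blueE",BL,((360,292,390,316),(140,203,166,226)))):
    bs=[blob(I[n],*col,b) for n,b in zip(("scene","top"),bx)]
    uv=[b[0] for b in bs]
    x0=np.array([540.,230,120])
    print(nm,[ (b[0].round(1).tolist(),b[1]) for b in bs],fitcyl(cs,uv,x0,17.5,-7,7),fitcyl(cs,uv,x0,17.5,-7,7,120.), "top only",fitcyl(cs[1:],uv[1:],x0,17.5,-7,7,120.)[0],"scene only",fitcyl(cs[:1],uv[:1],x0,17.5,-7,7,120.)[0])
# dark cup rim: top view
g=I["top"]; m=(cv2.cvtColor(g,cv2.COLOR_BGR2GRAY)[208:234,330:356]<60).astype(np.uint8)
M=cv2.moments(m,True); u=np.array([M['m10']/M['m00']+330,M['m01']/M['m00']+208]); print("cup top",u,M['m00'],C["top"].onz(u,150).round(1))
L=models.cut_out("top","cup_seat"); print(len(L))
for n in I:
  print(n,"rim expect",C[n].proj([[530,-210,152]]))
for uv in((258.3,167.0),): print("scene rim",C["scene"].onz(uv,152).round(1))
print("top rim",C["top"].onz((343.3,220.0),152).round(1))
# mixer top corners from top image crop
for c in((315,360),(545,318),(585,548),(355,590)):
    uv=(342+(c[0]-450)/6,222+(c[1]-450)/6); print(c,C["top"].onz(uv,114).round(1))
E
```

```text
orange [([324.7, 258.4], 133.0), ([212.9, 210.3], 130.0)] (array([558.6, 156.6, 122.2]), array([ 0.58,  0.09,  0.46, -0.49])) (array([558.2, 156.1]), array([ 0.52,  0.51,  0.72, -0.23])) top only [557.6 158.1] scene only [558.4 154.1]
blueM [([334.9, 288.3], 146.0), ([182.1, 197.9], 115.0)] (array([591.6, 243.8, 122.9]), array([ 0.63,  0.09,  0.54, -0.56])) (array([591.2, 243.2]), array([ 0.57,  0.63,  0.93, -0.18])) top only [590.6 245.7] scene only [591.2 241. ]
blueE [([374.1, 303.0], 147.0), ([152.5, 214.5], 121.0)] (array([542.1, 323.3, 122.3]), array([ 0.43,  0.05,  0.39, -0.37])) (array([541.7, 322.9]), array([ 0.38,  0.47,  0.7 , -0.06])) top only [541.5 324.9] scene only [541.6 321.5]
cup top [342.49162011 219.90502793] 179.0 [ 534.5 -197.7  150. ]
1
scene rim expect [[258.98422742 164.75682211]]
top rim expect [[347.13868628 221.54548577]]
scene rim [ 536.6 -202.3  152. ]
top rim [ 534.  -199.6  152. ]
(315, 360) [ 575.7 -138.4  114. ]
(545, 318) [ 598.4 -245.7  114. ]
(585, 548) [ 490.7 -263.2  114. ]
(355, 590) [ 468.6 -157.6  114. ]
```

```bash
cat >> h.py <<'E'
def to(p,yaw):
    s=ctrl.read_state(); R=Ro.from_euler('xyz',s["tool_rot"])
    d=R.inv().apply(np.array(p)-s["eef_pos"])/1000
    t=(R.inv()*Ro.from_euler('xyz',[np.pi,0,yaw])).as_rotvec()
    print("shift",d.round(4).tolist(),"turn",t.round(4).tolist(),"clock",s["clock"])
    return d,t
def rows(d,t,n,arr=None):
    print([[round(float(v),3) for v in np.r_[d,t]*k/n] for k in range(1,n+1)])
E
python3 - <<'E'
from h import *
d,t=to([558.2,156.3,190],0.273); rows(d,t,17)
E
```

```text
shift [-0.6033, -0.5777, 0.0413] turn [-0.0, -0.0001, -1.49] clock 1.55
[[-0.035, -0.034, 0.002, -0.0, -0.0, -0.088], [-0.071, -0.068, 0.005, -0.0, -0.0, -0.175], [-0.106, -0.102, 0.007, -0.0, -0.0, -0.263], [-0.142, -0.136, 0.01, -0.0, -0.0, -0.351], [-0.177, -0.17, 0.012, -0.0, -0.0, -0.438], [-0.213, -0.204, 0.015, -0.0, -0.0, -0.526], [-0.248, -0.238, 0.017, -0.0, -0.0, -0.614], [-0.284, -0.272, 0.019, -0.0, -0.0, -0.701], [-0.319, -0.306, 0.022, -0.0, -0.0, -0.789], [-0.355, -0.34, 0.024, -0.0, -0.0, -0.876], [-0.39, -0.374, 0.027, -0.0, -0.0, -0.964], [-0.426, -0.408, 0.029, -0.0, -0.0, -1.052], [-0.461, -0.442, 0.032, -0.0, -0.0, -1.139], [-0.497, -0.476, 0.034, -0.0, -0.0, -1.227], [-0.532, -0.51, 0.036, -0.0, -0.0, -1.315], [-0.568, -0.544, 0.039, -0.0, -0.0, -1.402], [-0.603, -0.578, 0.041, -0.0, -0.0, -1.49]]
```

Emit:
{"method": "move_arm", "body": {"moves": [[[-0.035, -0.034, 0, 0, 0, -0.088], [-0.071, -0.068, 0, 0, 0, -0.175], [-0.106, -0.102, 0, 0, 0, -0.263], [-0.142, -0.136, 0, 0, 0, -0.351], [-0.177, -0.17, 0, 0, 0, -0.438], [-0.213, -0.204, 0, 0, 0, -0.526], [-0.248, -0.238, 0, 0, 0, -0.614], [-0.284, -0.272, 0, 0, 0, -0.701], [-0.319, -0.306, 0.005, 0, 0, -0.789], [-0.355, -0.34, 0.01, 0, 0, -0.876], [-0.39, -0.374, 0.015, 0, 0, -0.964], [-0.426, -0.408, 0.02, 0, 0, -1.052], [-0.461, -0.442, 0.025, 0, 0, -1.139], [-0.497, -0.476, 0.03, 0, 0, -1.227], [-0.532, -0.51, 0.035, 0, 0, -1.315], [-0.568, -0.544, 0.04, 0, 0, -1.402], [-0.603, -0.578, 0.041, 0, 0, -1.49], [-0.603, -0.578, 0.041, 0, 0, -1.49]]], "jaw": 1}}

```text
clock: 3.8
eef_pos: [559.3, 161.4, 190.4]
tool_rot: [-3.138, -0.002, 0.279]
force: [-0.0, -0.9, -0.1]
width: 85.5
```

```bash
python3 - <<'E'
from h import *
s=ctrl.read_state(); print(s["eef_pos"],s["tool_rot"],s["force"],s["qpos"].round(2))
to([558.2,156.3,73],0.273)
a=get_image("scene")["color"];b=get_image("top")["color"]
f=lambda I,x,y,s,k:cv2.resize(I[y-s:y+s,x-s:x+s],None,fx=k,fy=k,interpolation=cv2.INTER_CUBIC)
cv2.imwrite("pics/hover.png",np.hstack([f(a,325,255,50,4),f(b,213,211,50,4)]))
E
```

```text
[559.28325164 161.37528103 190.3650882 ] [-3.13814300e+00 -2.40081534e-03  2.79079050e-01] [-0.02277884 -0.91564967 -0.13113808] [-0.07  0.6  -0.41  1.75  0.3   0.85 -0.33]
shift [-0.0027, 0.005, 0.1173] turn [-0.0035, -0.0024, 0.0061] clock 3.8
```

View pics/hover.png

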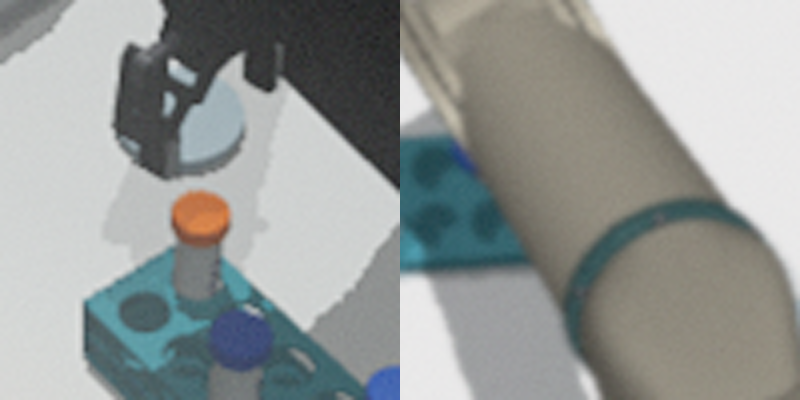

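The gripper is above the orange cap and was still settling when the picture was taken. The commanded pose is already on target, so I'll go straight down.

Emit:
{"method": "move_arm", "body": {"moves": [[[0, 0, 0.02, 0, 0, 0], [0, 0, 0.045, 0, 0, 0], [0, 0, 0.07, 0, 0, 0], [0, 0, 0.09, 0, 0, 0], [0, 0, 0.107, 0, 0, 0], [0, 0, 0.117, 0, 0, 0], [0, 0, 0.117, 0, 0, 0], [0, 0, 0.117, 0, 0, 0]]]}}

```text
clock: 4.9
eef_pos: [559.0, 156.3, 73.9]
tool_rot: [-3.142, -0.001, 0.273]
force: [0.4, -0.6, -0.1]
width: 85.5
```

```bash
python3 - <<'E'
from h import *
s=ctrl.read_state(); print(s["eef_pos"],s["tool_rot"],s["force"])
a=get_image("scene")["color"]
f=lambda I,x,y,s,k:cv2.resize(I[y-s:y+s,x-s:x+s],None,fx=k,fy=k,interpolation=cv2.INTER_CUBIC)
cv2.imwrite("pics/down.png",f(a,325,262,45,8))
E
```

```text
[559.0077272  156.27296288  73.9312697 ] [-3.14155601e+00 -1.15835512e-03  2.72834917e-01] [ 0.35298163 -0.62249365 -0.09072496]
```

View pics/down.png

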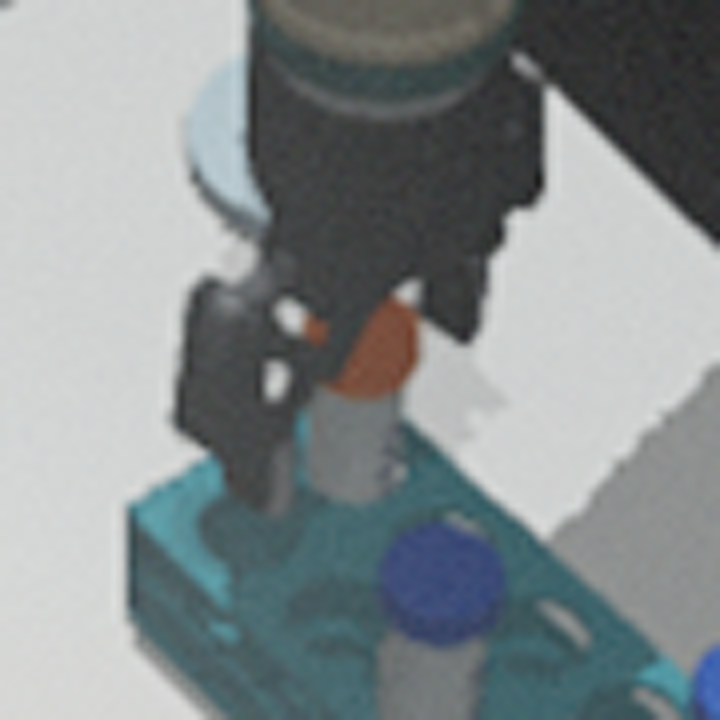

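```bash
python3 - <<'E'
from h import *
C=Cam(get_image("scene"))
ax=np.array([np.cos(.273),np.sin(.273)]);pr=np.array([-ax[1],ax[0]])
for z in(73,86):
  for a in(43,50,57):
    P=[np.r_[np.array([559,156.3])+ax*a+pr*b,z] for b in(-11,0,11)]
    print(z,a,((C.proj(P)-[280,217])*8).round(0).tolist())
E
```

```text
73 43 [[237.0, 499.0], [264.0, 518.0], [292.0, 537.0]]
73 50 [[222.0, 512.0], [249.0, 531.0], [277.0, 550.0]]
73 57 [[207.0, 526.0], [234.0, 545.0], [262.0, 564.0]]
86 43 [[238.0, 472.0], [265.0, 491.0], [293.0, 510.0]]
86 50 [[223.0, 485.0], [250.0, 504.0], [278.0, 523.0]]
86 57 [[208.0, 499.0], [235.0, 518.0], [263.0, 537.0]]
```

The open tips match z≈86, so the TCP refers to shut fingers and they will clear the rack as they close. Now I'll grip.

Emit:
{"method": "move_arm", "body": {"moves": [[[0, 0, 0, 0, 0, 0], [0, 0, 0, 0, 0, 0], [0, 0, 0, 0, 0, 0], [0, 0, 0, 0, 0, 0], [0, 0, 0, 0, 0, 0], [0, 0, 0, 0, 0, 0], [0, 0, 0, 0, 0, 0], [0, 0, 0, 0, 0, 0]]], "jaw": 0}}

```text
clock: 6.0
eef_pos: [558.6, 156.2, 73.5]
tool_rot: [3.142, -0.0, 0.273]
force: [-1.2, -0.2, 4.2]
width: 29.7
```

Emit:
{"method": "move_arm", "body": {"moves": [[[0, 0, -0.005, 0, 0, 0], [0, 0, -0.015, 0, 0, 0], [0, 0, -0.03, 0, 0, 0], [0, 0, -0.05, 0, 0, 0], [0, 0, -0.075, 0, 0, 0], [0, 0, -0.1, 0, 0, 0], [0, 0, -0.125, 0, 0, 0], [0, 0, -0.15, 0, 0, 0], [0, 0, -0.165, 0, 0, 0], [0, 0, -0.172, 0, 0, 0], [0, 0, -0.172, 0, 0, 0]]]}}

```text
clock: 7.38
eef_pos: [558.5, 156.1, 245.4]
tool_rot: [3.142, -0.0, 0.273]
force: [-1.6, -0.6, -1.2]
width: 30.0
```

```bash
python3 - <<'E'
from h import *
s=ctrl.read_state(); print(s["eef_pos"],s["tool_rot"],s["force"],s["width"])
d,t=to([535.5,-199.5,245],-0.1);rows(d,t,11)
a=get_image("scene")["color"]
cv2.imwrite("pics/lift.png",cv2.resize(a[130:330,220:420],None,fx=3,fy=3,interpolation=cv2.INTER_CUBIC))
E
```

```text
[558.47913048 156.08382589 245.39938003] [ 3.14152529e+00 -1.25921284e-04  2.72924133e-01] [-1.62724956 -0.61674769 -1.21730005] 29.98768641298381
shift [-0.118, 0.3362, 0.0004] turn [0.0, -0.0001, 0.3729] clock 7.375
[[-0.011, 0.031, 0.0, 0.0, -0.0, 0.034], [-0.021, 0.061, 0.0, 0.0, -0.0, 0.068], [-0.032, 0.092, 0.0, 0.0, -0.0, 0.102], [-0.043, 0.122, 0.0, 0.0, -0.0, 0.136], [-0.054, 0.153, 0.0, 0.0, -0.0, 0.17], [-0.064, 0.183, 0.0, 0.0, -0.0, 0.203], [-0.075, 0.214, 0.0, 0.0, -0.0, 0.237], [-0.086, 0.245, 0.0, 0.0, -0.0, 0.271], [-0.097, 0.275, 0.0, 0.0, -0.0, 0.305], [-0.107, 0.306, 0.0, 0.0, -0.0, 0.339], [-0.118, 0.336, 0.0, 0.0, -0.0, 0.373]]
```

View pics/lift.png

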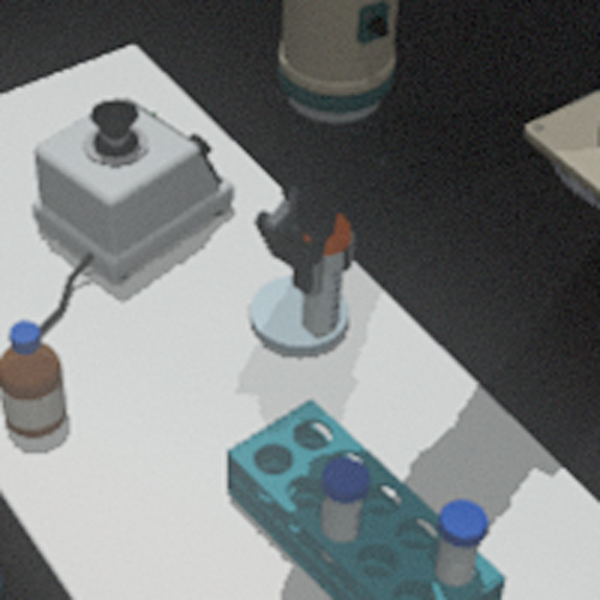

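The tube is out and the two blue-capped ones are still in the rack. Moving over the mixer with the foot at about 184 mm, which clears the rim at 152 mm.

Emit:
{"method": "move_arm", "body": {"moves": [[[-0.005, 0.015, 0, 0, 0, 0.02], [-0.014, 0.04, 0, 0, 0, 0.05], [-0.025, 0.071, 0, 0, 0, 0.08], [-0.036, 0.102, 0, 0, 0, 0.11], [-0.047, 0.134, 0, 0, 0, 0.15], [-0.058, 0.166, 0, 0, 0, 0.185], [-0.069, 0.198, 0, 0, 0, 0.22], [-0.08, 0.229, 0, 0, 0, 0.255], [-0.091, 0.26, 0, 0, 0, 0.29], [-0.101, 0.288, 0, 0, 0, 0.32], [-0.109, 0.311, 0, 0, 0, 0.345], [-0.115, 0.328, 0, 0, 0, 0.365], [-0.118, 0.336, 0, 0, 0, 0.373], [-0.118, 0.336, 0, 0, 0, 0.373], [-0.118, 0.336, 0, 0, 0, 0.373]]]}}

```text
clock: 9.3
eef_pos: [535.8, -197.9, 245.4]
tool_rot: [-3.141, -0.0, -0.098]
force: [-0.4, 0.5, -0.6]
width: 29.8
```

```bash
python3 - <<'E'
from h import *
s=ctrl.read_state(); print(s["eef_pos"],s["tool_rot"],s["force"],s["width"],s["clock"])
g={n:get_image(n) for n in("scene","top")}
p=s["eef_pos"]
for n in g:
    c=Cam(g[n]); I=g[n]["color"]
    print(n,"axis foot,cap expected",c.proj([p+[0,0,-61],p+[0,0,47]]).round(1).tolist(),"rim",c.proj([[535.5,-199.5,152]]).round(1).tolist())
    for t in("tube","tube_cap","cup_seat"): print(t,[(np.round(d["uv"],1).tolist(),round(float(d["score"]),2)) for d in models.place_of(n,t)][:6])
    cv2.imwrite(f"pics/{n}2.png",I)
f=lambda I,x,y,s,k:cv2.resize(I[y-s:y+s,x-s:x+s],None,fx=k,fy=k,interpolation=cv2.INTER_CUBIC)
cv2.imwrite("pics/over.png",np.hstack([f(g["scene"]["color"],260,155,40,5),f(g["top"]["color"],345,220,40,5)]))
E
```

```text
[ 535.75573358 -197.86942483  245.37836199] [-3.14075840e+00 -1.07925689e-04 -9.81473761e-02] [-0.43749531  0.45898553 -0.55830805] 29.78510384719181 9.3
scene axis foot,cap expected [[258.8, 158.5], [256.8, 125.5]] rim [[259.2, 167.4]]
tube [([258.3, 157.2], 0.87), ([215.6, 332.1], 0.87), ([427.0, 282.6], 0.84), ([366.5, 331.6], 0.78), ([199.4, 312.5], 0.75), ([330.5, 316.8], 0.61)]
tube_cap [([463.4, 271.2], 0.89), ([436.3, 250.1], 0.8), ([196.1, 279.7], 0.79), ([211.3, 303.2], 0.78), ([253.8, 126.0], 0.58)]
cup_seat [([258.1, 172.4], 0.43), ([339.6, 312.6], 0.23)]
top axis foot,cap expected [[344.3, 217.3], [350.4, 209.6]] rim [[343.2, 219.4]]
tube [([160.6, 218.7], 0.74), ([259.1, 126.4], 0.71), ([236.0, 125.3], 0.64), ([171.3, 300.7], 0.6), ([144.6, 310.3], 0.48), ([190.6, 205.2], 0.46)]
tube_cap [([257.8, 112.5], 0.73), ([162.1, 301.5], 0.71), ([231.5, 113.5], 0.67), ([137.7, 305.4], 0.64), ([160.7, 221.0], 0.59), ([350.3, 208.0], 0.51)]
cup_seat [([343.2, 223.1], 0.4)]
```

View pics/over.png

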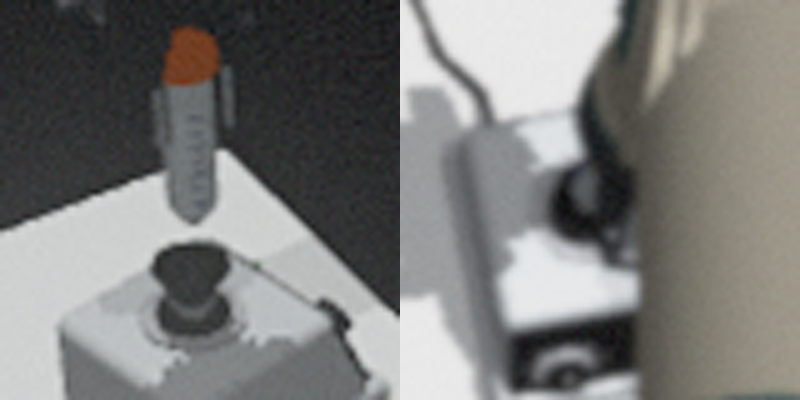

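The scene picture shows the tube upright, foot at (258.6,159.4) against a predicted (258.8,158.5), and centred over the cup rim at (258.3,168.2). I'll lower it into the funnel.

Emit:
{"method": "move_arm", "body": {"moves": [[[0, 0, 0.008, 0, 0, 0], [0, 0, 0.018, 0, 0, 0], [0, 0, 0.028, 0, 0, 0], [0, 0, 0.035, 0, 0, 0], [0, 0, 0.04, 0, 0, 0], [0, 0, 0.04, 0, 0, 0], [0, 0, 0.04, 0, 0, 0]]]}}

```text
clock: 10.58
eef_pos: [535.7, -199.2, 205.6]
tool_rot: [3.142, -0.001, -0.1]
force: [0.5, -0.4, -0.7]
width: 29.8
```

```bash
python3 - <<'E'
from h import *
s=ctrl.read_state(); print(s["eef_pos"],s["tool_rot"],s["force"],s["torque"],s["width"],s["clock"])
a=get_image("scene")["color"];b=get_image("top")["color"]
f=lambda I,x,y,s,k:cv2.resize(I[y-s:y+s,x-s:x+s],None,fx=k,fy=k,interpolation=cv2.INTER_CUBIC)
cv2.imwrite("pics/in.png",np.hstack([f(a,260,155,40,5),f(b,345,220,40,5)]))
E
```

```text
[ 535.72900165 -199.24114081  205.58448307] [ 3.14153686e+00 -5.91007452e-04 -1.00022256e-01] [ 0.46864038 -0.40935114 -0.67070048] [-0.0051843   0.00300051  0.00942918] 29.750370132836007 10.575
```

View pics/in.png

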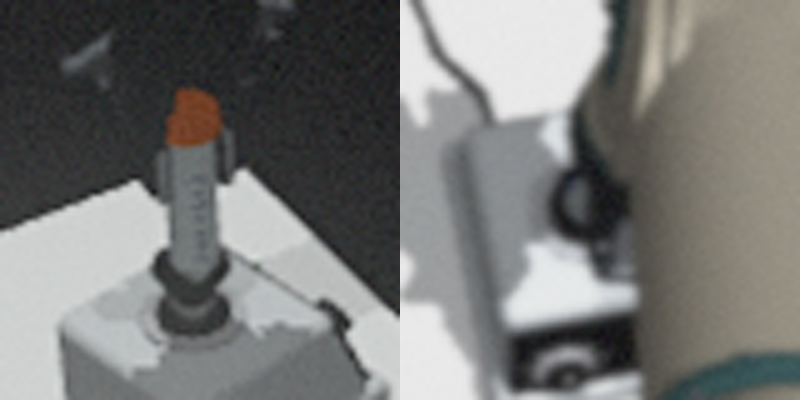

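The foot is inside the funnel with no side load. I'll nudge about 1.5 mm to centre it, then go down in small steps and watch the force.

Emit:
{"method": "move_arm", "body": {"moves": [[[0.0015, 0.0005, 0, 0, 0, 0], [0.0015, 0.0005, 0.002, 0, 0, 0], [0.0015, 0.0005, 0.004, 0, 0, 0], [0.0015, 0.0005, 0.006, 0, 0, 0], [0.0015, 0.0005, 0.008, 0, 0, 0], [0.0015, 0.0005, 0.009, 0, 0, 0], [0.0015, 0.0005, 0.009, 0, 0, 0]]]}}

```text
clock: 11.55
eef_pos: [536.9, -199.9, 196.5]
tool_rot: [3.141, -0.0, -0.1]
force: [-1.0, -0.2, 2.6]
width: 29.7
```

Emit:
{"method": "move_arm", "body": {"moves": [[[0, 0, 0.001, 0, 0, 0], [0, 0, 0.002, 0, 0, 0], [0, 0, 0.002, 0, 0, 0], [0, 0, 0.002, 0, 0, 0]]]}}

```text
clock: 12.05
eef_pos: [537.0, -199.9, 194.4]
tool_rot: [3.142, -0.0, -0.1]
force: [-1.1, -0.3, 5.4]
width: 30.1
```

Emit:
{"method": "move_arm", "body": {"moves": [[[0, 0, 0.001, 0, 0, 0], [0, 0, 0.002, 0, 0, 0], [0, 0, 0.002, 0, 0, 0], [0, 0, 0.002, 0, 0, 0]]]}}

```text
clock: 12.55
eef_pos: [537.0, -199.9, 192.5]
tool_rot: [3.141, -0.0, -0.1]
force: [-2.4, -0.1, 6.0]
width: 29.8
```

Emit:
{"method": "move_arm", "body": {"moves": [[[0, 0, 0.001, 0, 0, 0], [0, 0, 0.002, 0, 0, 0], [0, 0, 0.002, 0, 0, 0], [0, 0, 0.002, 0, 0, 0]]]}}

```text
clock: 13.05
eef_pos: [537.1, -199.9, 190.7]
tool_rot: [3.141, -0.001, -0.1]
force: [-1.8, 0.4, 7.2]
width: 29.8
```

Emit:
{"method": "move_arm", "body": {"moves": [[[0, 0, 0.0005, 0, 0, 0], [0, 0, 0.001, 0, 0, 0], [0, 0, 0.001, 0, 0, 0], [0, 0, 0.001, 0, 0, 0]]]}}

```text
clock: 13.55
eef_pos: [537.2, -199.9, 189.8]
tool_rot: [3.141, -0.001, -0.1]
force: [-1.8, 0.3, 7.4]
width: 29.9
```

Emit:
{"method": "move_arm", "body": {"moves": [[[0, 0, 0.0005, 0, 0, 0], [0, 0, 0.0005, 0, 0, 0], [0, 0, 0.0005, 0, 0, 0]]]}}

```text
clock: 13.92
eef_pos: [537.2, -200.0, 189.4]
tool_rot: [3.141, -0.001, -0.1]
force: [-1.6, 0.5, 8.9]
width: 29.8
```

Emit:
{"method": "move_arm", "body": {"moves": [[[0, 0, 0.0005, 0, 0, 0], [0, 0, 0.0005, 0, 0, 0], [0, 0, 0.0005, 0, 0, 0]]]}}

```text
clock: 14.3
eef_pos: [537.3, -200.0, 189.3]
tool_rot: [3.141, -0.001, -0.1]
force: [-2.9, -0.2, 11.5]
width: 29.5
```

Emit:
{"method": "move_arm", "body": {"moves": [[[0, 0, 0.0005, 0, 0, 0], [0, 0, 0.0005, 0, 0, 0], [0, 0, 0.0005, 0, 0, 0]]]}}

```text
clock: 14.68
eef_pos: [537.5, -200.1, 189.2]
tool_rot: [3.141, -0.002, -0.1]
force: [-3.8, -0.0, 13.0]
width: 30.1
```

The cup met its stop at z≈189.3: the height now barely changes while the force climbs. A little more will make it a firm hold, and then I'll check that it is steady.

Emit:
{"method": "move_arm", "body": {"moves": [[[0, 0, 0.0005, 0, 0, 0], [0, 0, 0.001, 0, 0, 0], [0, 0, 0.001, 0, 0, 0], [0, 0, 0.001, 0, 0, 0], [0, 0, 0.001, 0, 0, 0], [0, 0, 0.001, 0, 0, 0], [0, 0, 0.001, 0, 0, 0], [0, 0, 0.001, 0, 0, 0]]]}}

```text
clock: 15.68
eef_pos: [537.8, -200.3, 189.1]
tool_rot: [3.14, -0.003, -0.1]
force: [-3.4, 0.8, 18.3]
width: 30.1
```

```bash
python3 - <<'E'
from h import *
f=lambda I,x,y,s,k:cv2.resize(I[y-s:y+s,x-s:x+s],None,fx=k,fy=k,interpolation=cv2.INTER_CUBIC)
F=[]
for i in range(6):
    a=get_image("scene"); s=ctrl.read_state(); F.append(s["force"].round(1).tolist()+[round(s["eef_pos"][2],2)])
print(F,s["tool_rot"],s["width"],s["torque"])
I=a["color"]; cv2.imwrite("pics/end_full.png",I); cv2.imwrite("pics/end.png",f(I,260,160,40,7))
c=Cam(a);p=s["eef_pos"]
print("cap exp",c.proj([p+[0,0,47]]),blob(I,(3,110,80),(20,255,255),(235,110,285,165)))
b=get_image("top")["color"];cv2.imwrite("pics/end_top.png",b)
E
```

```text
[[-2.7, 0.3, 18.7, np.float64(189.08)], [-3.5, 0.2, 18.1, np.float64(189.06)], [-4.3, 0.5, 18.6, np.float64(189.06)], [-3.4, 1.2, 17.7, np.float64(189.06)], [-3.1, 0.1, 18.4, np.float64(189.09)], [-3.3, 0.0, 18.1, np.float64(189.07)]] [ 3.14028509e+00 -2.55019789e-03 -1.00244285e-01] 30.302439066539016 [ 0.10523461  1.11426209 -0.02318605]
cap exp [[256.75111599 142.96810088]] (array([257.77319588, 143.32989691]), 97.0)
```

View pics/end.png

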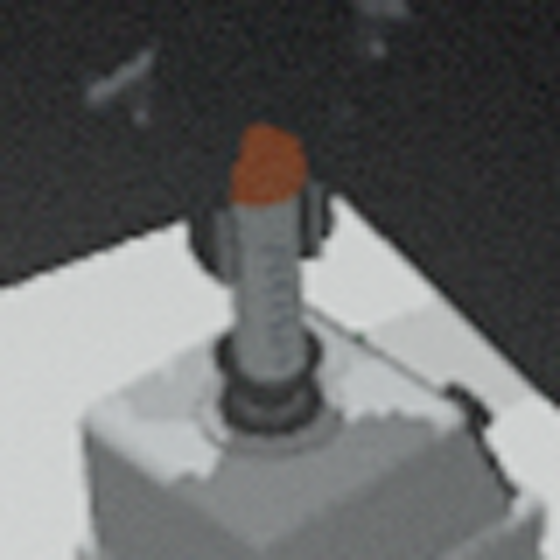

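View pics/end_full.png

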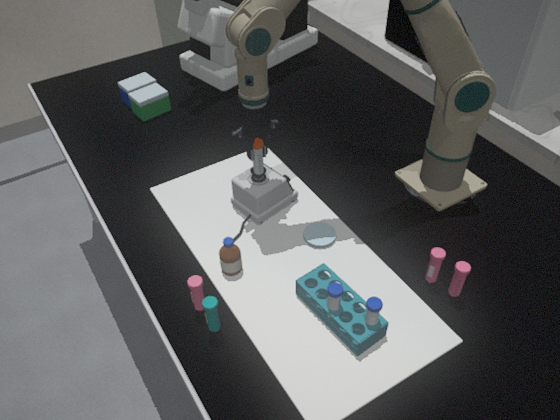

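Holding steady, with the cup head down, the tube upright and the bystanders where they stood. Handing in.

```bash
python3 - <<'E'
from h import *
print(job.finish_job()); s=ctrl.read_state(); print(s["force"],s["eef_pos"],s["clock"])
E
```

```text
the job is handed in; nothing more can be done
None
the job is handed in; nothing more can be done
```

I took the orange-capped tube out of the rack, put its pointed end into the mixer's cup and pressed it down onto the stop. I handed the job in at about 16 s, still gripping and pushing.

**On the stop:** The cup met its stop about 8 mm below first contact, at TCP z ≈ 189.3 mm. From there the force rose from about 9 N to 18 N over the next 0.3 mm.

**Hold:** The last readings were steady at 18–19 N upward with about 3 N sideways. Allowing for the reading of about −0.7 N before contact, the push is about 19 N, near the top of the 12–20 N range. The jaws read 30 mm on the tube.

**Last picture:** The tube is upright in the lowered cup. The blue-capped tubes, bottle and dish stand where they were.

**What disagreed:**
- The network placed the cup about 10 mm off in y from the rim I measured in the pictures. I used the rim, and the fit confirmed it.
- The sideways force and a wrist moment of about 1.1 N m suggest the tube sits slightly off-centre in the cup, which I left as it was.

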